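Guard-switch check on the grommet press

TASK

Do the guard check of the grommet press at its control box: press the white key and then the yellow key, one at a time, each fully down for a moment and let up again; then push the roller arm of the guard switch over sideways, towards the orange end of its base plate, until it trips (about 30 to 45 degrees), never forcing it near its end stop, and let it spring back upright. Last, press the blue key to confirm, and let it up. Never press two keys together or the red key, and leave the other things on the board where they lie.

Things in the scene. Friction and masses are not known exactly. Their poses are not given: they have to be found in the camera images.
- control_box: Flat grey control box of the grommet press, 200 x 200 x 55 mm high with an aluminium top, bolted to the board (cannot move). Origin: centre of its underside; z up. On its top are four round spring keys (white, yellow, blue, red) in a 2 x 2 square, 86 mm between centres; which colour is in which place changes from time to time.
- guard_switch: Roller-lever switch bolted to the board: steel plate 160 (x) x 100 (y) x 10 mm, its +x end painted orange; blue housing 46 x 36 x 95 mm high, centred 36 mm to +y of the arm; the arm stands upright at rest. Origin: on the board right under the arm's pivot, which is 70 mm up; x to the orange end, z up. The arm swings in the plane y = 0, only from upright towards +x.
- roller (a point): Centre of the black roller (28 mm diameter, 22 mm wide, axis along the switch's y) at the end of the 10 mm thick arm, 100 mm from the pivot: 170 mm above the board when the arm stands upright. It moves with the arm.
- roller_arm (a joint): Angle of the roller arm in rad: 0 upright, growing as it is pushed over to the orange end. It trips at 0.45 (roller 43 mm over) when held there for 0.15 s with all keys up; beyond 1.0 (84 mm over) counts as forced; end stop at 1.2. A spring returns it upright: 1.2 N at the roller to start it, 3.5 N at 0.65.
- key_white_top (a point): Centre of the flat top of the white key: cap 44 mm across, in a fixed black collar 60 mm across; 79 mm above the board and 12 mm above its collar when up. It moves with the key.
- key_yellow_top (a point): Centre of the flat top of the yellow key: cap 44 mm across, in a fixed black collar 60 mm across; 79 mm above the board and 12 mm above its collar when up. It moves with the key.
- key_blue_top (a point): Centre of the flat top of the blue key: cap 44 mm across, in a fixed black collar 60 mm across; 79 mm above the board and 12 mm above its collar when up. It moves with the key.
- key_red_top (a point): Centre of the flat top of the red key: cap 44 mm across, in a fixed black collar 60 mm across; 79 mm above the board and 12 mm above its collar when up. It moves with the key. This one must not be pressed.
- key_white (a joint): How far the white key is pressed, straight down, in m: 0 up, 0.008 fully down (its stop); it registers beyond 0.006 when held for 0.1 s with all other keys up. Spring: 1.8 N to start it, 6 N fully down; it springs back when released.
- key_yellow (a joint): How far the yellow key is pressed, straight down, in m: 0 up, 0.008 fully down (its stop); it registers beyond 0.006 when held for 0.1 s with all other keys up. Spring: 1.8 N to start it, 6 N fully down; it springs back when released.
- key_blue (a joint): How far the blue key is pressed, straight down, in m: 0 up, 0.008 fully down (its stop); it registers beyond 0.006 when held for 0.1 s with all other keys up. Spring: 1.8 N to start it, 6 N fully down; it springs back when released.
- key_red (a joint): How far the red key is pressed, straight down, in m: 0 up, 0.008 fully down (its stop). Spring: 1.8 N to start it, 6 N fully down; it springs back when released.
- tube_offcut: Bystander: dull aluminium tube offcut, 32 mm diameter, 150 mm long, lying on the board between control box and switch. Origin: under its middle, x along it.
- boot_last: Bystander: carved pine boot last, 230 mm long, 117 mm high. Origin: under its middle, x towards the toe.
- pliers: Bystander: chrome locking pliers, 230 mm long, 16 mm high, lying flat. Origin: on the board near its middle, x towards the jaws.
- grommet_setter: Bystander: steel grommet setter, 40 mm across its foot, 110 mm high, standing upright. Origin: centre of its foot.
- grommet_tin: Bystander: closed tin, 72 mm diameter, 70 mm high. Origin: centre of its underside.
- mallet: Bystander: wooden mallet, 250 mm long, head 95 mm wide and 50 mm high. Origin: on the board under the handle, x towards the head.
There are look-alikes about, which are no part of the job. Of the things that look like the guard_switch, take the one that is farthest from the robot's base at the start.

How it is judged (in metres and radians):
On the way, in this order (a step that is already met when the one before it is completed fails the run):
1. the white key is pressed beyond 6 of its 8 mm for 0.1 s, all other keys up and the roller arm upright (value of joint key_white above 0.006 m and value of joint each of key_yellow, key_blue, key_red below 0.002 m and value of joint roller_arm below 0.1 rad), for 0.1 s.
2. then the yellow key is pressed likewise, the white one being up again (value of joint key_yellow above 0.006 m and value of joint each of key_white, key_blue, key_red below 0.002 m and value of joint roller_arm below 0.1 rad), for 0.1 s.
3. then the roller arm is pushed over by 0.45 to 1.0 rad for 0.15 s, all keys up (value of joint roller_arm between 0.45 and 1 rad and value of joint each of key_white, key_yellow, key_blue, key_red below 0.002 m), for 0.15 s.
4. then the blue key is pressed likewise, the other keys up and the roller arm upright again (within 0.1 rad) (value of joint key_blue above 0.006 m and value of joint each of key_white, key_yellow, key_red below 0.002 m and value of joint roller_arm below 0.1 rad), for 0.1 s.
At the end, for the whole second after the job is handed in: After the white key, the yellow key, the roller arm and the blue key have been worked in this order: all four keys are up again (within 2 mm), the roller arm stands upright (within 0.1 rad), and the bystanders lie where they were (within 30 mm) (value of joint each of key_white, key_yellow, key_blue, key_red below 0.002 m and value of joint roller_arm below 0.1 rad and distance of each of tube_offcut, boot_last, pliers, grommet_setter, grommet_tin, mallet from where it was at the start of the episode below 0.03 m); the robot touches nothing.
It fails at once if the red key is pressed (beyond 4 mm) (value of joint key_red above 0.004 m).
It fails at once if two keys are down together (both beyond 4 mm) (value of joint each of key_white, key_yellow above 0.004 m or value of joint each of key_white, key_blue above 0.004 m or value of joint each of key_yellow, key_blue above 0.004 m).
It fails at once if the roller arm is forced towards its end stop (beyond 1.0 rad) (value of joint roller_arm above 1 rad).
It fails at once if the tube, last, pliers, setter, tin or mallet is moved by more than 30 mm (distance of any of tube_offcut, boot_last, pliers, grommet_setter, grommet_tin, mallet from where it was at the start of the episode above 0.03 m).
It also fails if it takes over 70 s, if anything falls off the work surface, if the arm or the gripper's body presses on something with over 40 N, if the wrist force passes 120 N, or if a joint passes its speed limit or range.

ROBOT

A 6-joint arm with a two-finger parallel gripper is mounted at the origin on the work surface. World frame = base frame: x ahead of the robot, y to its left, z up, the work surface at z = 0. Lengths are in mm, angles in rad, forces in N, time in s.
With the tool pointing down it reaches from about 225 to 875 mm from the base axis. Payload 3.4 kg.
Tool frame: the origin (TCP) lies on the mounting face of the last link; the fingertips stand 173 mm ahead of it and the grasp point (between the pads) lies 155 mm ahead of it (ctrl.tip_extent is the distance from the TCP to the fingertips, in mm); z points along the fingers, y is the line along which they close (so a half turn about z gives the same grasp; the last joint's range is limited). The gripper opens to 85 mm and grips with 20 to 120 N. Pads are 22 mm wide; open, the fingers measure 114 mm over their backs; the gripper's body (76 mm by 85 mm) begins 54 mm behind the grasp point. The pads swing forward as they close: fully open they stand 13 mm farther back than shut.
Start: joints at [1.107, 0.276, 1.505, -0, 1.361, -0.121], TCP at [193.283, 541.559, 404.728] pointing down, gripper open.
Joint ranges: [-2.89, 2.89], [-0.75, 2.08], [0.22, 2.7], [-1.18, 4.32], [0.11, 2.71], [-2.7, 2.7]. Speed limits (rad/s): [2.57, 2.57, 3.14, 3.14, 3.14, 3.14].

INTERFACE

Orientations are given as a unit quaternion [x, y, z, w].
In Python, from plant import ctrl gives the robot as it stands.
- The arm moves only by the tool apply_moves, never from a script. Its argument "commands" is one flat list of numbers, 7 for each row, row after row: the shift along the tool's x, y, z in cm, then the turn, a rotation vector about the tool's x, y, z in degrees, then the finger opening in cm, from 0 to 8.54. A call has exactly 10 rows; each row is the pose to reach, as a shift and turn from the pose commanded when the call began, along the tool's axes at that moment; what a row does not reach only later rows make up. A row lasts 1/12 s, in which the tool goes at most 41.7 mm and 7.16 degrees, less where a joint would pass 70% of its speed; a pose out of reach is approached as far as the arm can. A call with a gripper value outside its range is refused whole. The fingers move at their own pace and stop on an object; "grip_force" is the grip in N (left out, the last holds). Time passes only in rows, so rows that repeat a pose let the fingers close, or fill a call up. It gives the time, the measured TCP pose, the force, the opening and the grip force at its end, in the units of the state.
- ctrl.get_state(): the state, without advancing time (a new reading comes with each control period).
- ctrl.snapshot(name): name is "scene" or "top" or "wrist"; returns a dict with "image" (420x560x3 uint8, red, green, blue), "fov_y" (degrees; the focal length in pixels is half the picture's height over the tangent of half this angle, whatever the lens; pixels are square), "cx", "cy" (the principal point, pixels), "distortion" ([k1, k2, p1, p2, k3] as OpenCV has them; the pictures are not rectified), "pose" (4x4, takes a point from camera to world coordinates). Camera axes: x right, y up, looking along -z (the intrinsics and any distortion apply to the point x, -y, -z); pixel columns grow to the right and rows downward; lengths in mm; the calibration is good to about 2 mm. A picture is of the moment at which its call begins. There is no depth.
- ctrl.sign_off(): hands the job in; it is judged then, once.
The state is a dict: "time_s": time; "qpos": joint angles; "dq": joint speeds; "effort": joint torques, N m; "tcp_pos": TCP position; "eef_rot": TCP orientation; "force": force on the tool from outside, world axes, zero at the start; "torque": the same for the moment, N m; "opening": finger opening in mm; "grip_force": force on a finger pad.
Only numpy, scipy, OpenCV 4.12 (cv2) and the standard library are available. Lean on these libraries where they do the work, as an engineer would, in place of code of your own. Each camera call takes 0.05 s, during which the arm holds its last target. There are 200 camera calls.

## Working session

There is one attempt and no reset: what is moved stays moved. The work goes in short steps, Python scripts to look and compute and a tool call to move; the robot and the scene stay as the last step left them, time stands still between calls to the robot, and variables do not carry over. Pictures are saved under pics/ and viewed, at most 10 in all, crops included, and the job is handed in when it is done.

Besides the shell and the picture viewer there is one more tool, called after ">>>" as name(argument=value, ...), one argument or row to a line, values as JSON. apply_moves: Moves the arm, as the interface text tells. Its arguments: {"type":"object","properties":{"commands":{"type":"array","items":{"type":"number"}},"grip_force":{"type":"number"}},"required":["commands"]}

```bash
mkdir -p pics; ls; cat > h.py <<'E'
import numpy as np, cv2
from plant import ctrl
def snap(n,f=None):
    s=ctrl.snapshot(n)
    if f: cv2.imwrite('pics/'+f,cv2.cvtColor(s['image'],cv2.COLOR_RGB2BGR))
    return s
def K(s):
    f=210/np.tan(np.radians(s['fov_y'])/2)
    return np.array([[f,0,s['cx']],[0,f,s['cy']],[0,0,1.]])
def ray(s,uv):
    n=cv2.undistortPoints(np.array([[uv]],float),K(s),np.array(s['distortion'],float))[0,0]
    P=np.array(s['pose']); return P[:3,3],P[:3,:3]@np.array([n[0],-n[1],-1])
def onz(s,uv,z):
    o,d=ray(s,uv); return o+d*(z-o[2])/d[2]
def proj(s,p):
    P=np.array(s['pose']); c=P[:3,:3].T@(np.array(p,float)-P[:3,3]); c=c*[1,-1,-1]
    return cv2.projectPoints(c.reshape(1,1,3),np.zeros(3),np.zeros(3),K(s),np.array(s['distortion'],float))[0].ravel()
E
python3 - <<'E'
from h import *
a=snap('scene','scene.png');b=snap('top','top.png')
for s in(a,b): print(s['fov_y'],s['cx'],s['cy'],s['distortion'],np.round(s['pose'],3).tolist())
print(ctrl.get_state())
E
```

```text
pics
45.594323555479164 283.61306566662904 204.65111490655534 [-0.05076282  0.          0.          0.          0.        ] [[0.468, -0.692, 0.549, 1275.54], [0.883, 0.379, -0.276, -387.146], [-0.017, 0.614, 0.789, 1242.322], [0.0, 0.0, 0.0, 1.0]]
50.38504402930834 285.60220919627955 213.20593317872317 [-0.14635372  0.          0.          0.          0.        ] [[0.002, 0.996, -0.087, 375.078], [-1.0, 0.002, -0.001, 7.285], [-0.001, 0.087, 0.996, 1478.34], [0.0, 0.0, 0.0, 1.0]]
{'time_s': 0.1, 'qpos': array([ 1.10700465e+00,  2.76549132e-01,  1.50598974e+00,  3.76329818e-05,
        1.36071136e+00, -1.21014116e-01]), 'dq': array([-1.59735534e-04, -1.83463063e-03, -3.16976769e-03,  1.62500508e-03,
        4.70523013e-04,  7.69751052e-05]), 'effort': array([-2.84446269e-04, -4.17701840e+01, -2.46404672e+01, -3.20639010e-04,
        5.90808224e-03, -9.75999399e-06]), 'tcp_pos': array([193.18582867, 541.38668127, 403.92275901]), 'eef_rot': array([ 1.70554769e-01,  9.85347849e-01, -7.88306527e-04, -2.56520254e-04]), 'force': array([-0.40264032, -0.76386704,  0.56501369]), 'torque': array([ 0.02208762, -0.00377937,  0.00601308]), 'grip_force': 0.0, 'opening': 85.18982811516932}
```

View pics/scene.png

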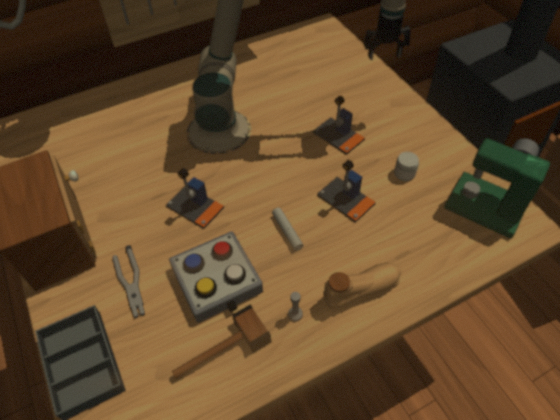

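View pics/top.png

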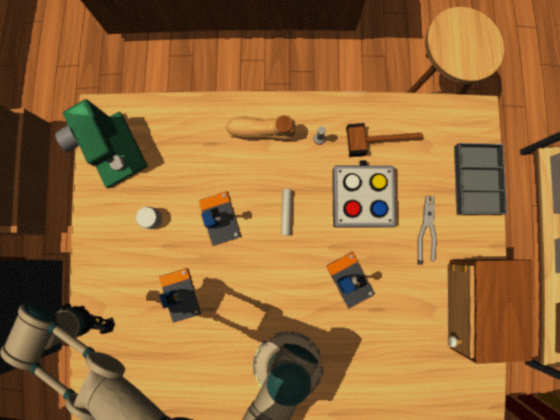

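The scene view shows three roller switches at (347,190), (340,130) and (197,200). In the top view they are at A (220,218), B (180,295) and C (350,280). The robot base is at about (287,365), so A looks farthest. The key colours are visible. Next I'll measure these and enlarge A.

```bash
python3 - <<'E'
from h import *
a=snap('scene');b=snap('top')
def blobs(s,lo,hi,amin=25):
    h=cv2.cvtColor(s['image'],cv2.COLOR_RGB2HSV); m=cv2.inRange(h,lo,hi)
    n,l,st,c=cv2.connectedComponentsWithStats(m)
    return [(c[i],st[i]) for i in range(1,n) if st[i,4]>amin]
R={'orange':((5,190,150),(14,255,255)),'blue':((105,120,50),(130,255,255)),'yellow':((22,190,120),(32,255,255)),'red':((0,180,90),(4,255,255)),'white':((0,0,170),(179,60,255))}
for nm,s in(('scene',a),('top',b)):
  for k,(lo,hi) in R.items():
    for c,st in blobs(s,lo,hi):
        z=10 if k=='orange' else 79
        print(nm,k,np.round(c,1),st[4],st[:4],np.round(onz(s,c,z)[:2]))
x=cv2.resize(b['image'][180:260,180:270],None,fx=4.4,fy=4.4,interpolation=2)
y=cv2.resize(a['image'][150:230,310:400],None,fx=4.4,fy=4.4,interpolation=2)
cv2.imwrite('pics/crop.png',cv2.cvtColor(np.hstack([x,y]),cv2.COLOR_RGB2BGR))
E
```

```text
scene orange [353.2 140.7] 98 [342 134  21  14] [286. 387.]
scene orange [362.1 206.4] 161 [350 198  24  17] [542. 255.]
scene orange [210.2 211.8] 150 [198 202  24  20] [ 334. -169.]
scene yellow [204.1 285.4] 120 [197 279  15  13] [ 604. -291.]
scene red [221.2 247. ] 103 [214 243  15  10] [ 515. -202.]
top orange [357.6 136.1] 56 [355 128   7  19] [ 765. -235.]
top orange [213.8 200.9] 205 [200 192  29  18] [544. 247.]
top orange [341.2 263.5] 314 [327 252  31  23] [ 338. -175.]
top orange [478.4 270.9] 59 [477 262   5  23] [ 309. -642.]
top orange [173.6 282.3] 27 [162 279  24   8] [274. 377.]
top orange [484.8 292.8] 35 [483 283   5  20] [ 235. -664.]
top orange [478.9 310.4] 57 [477 300   5  24] [ 177. -642.]
top orange [505.5 334.5] 34 [504 326   4  20] [  91. -739.]
top blue [379.1 208. ] 176 [372 201  15  15] [ 514. -288.]
top blue [208.2 218.9] 127 [203 211  12  16] [479. 253.]
top blue [346.6 285.1] 177 [339 277  17  17] [ 272. -183.]
top yellow [378.8 181. ] 149 [372 175  14  13] [ 601. -289.]
top red [352.5 207.9] 163 [346 201  14  15] [ 515. -203.]
top white [115.9 163.1] 64 [111 157  10  11] [660. 561.]
top white [363.7 195.7] 1589 [338 168  55  55] [ 553. -239.]
top white [352.  181.1] 126 [346 175  13  13] [ 600. -203.]
top white [285.2 211.7] 202 [283 191   6  43] [502.  10.]
top white [145.9 216.8] 273 [137 208  19  19] [485. 454.]
```

View pics/crop.png

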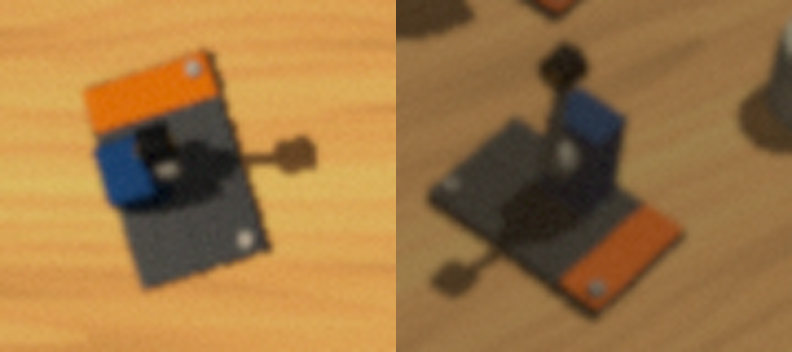

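Crop: blob A has its orange end at the upper left in the top view and the roller at top px (215,212) and scene px (348,165). The candidates are A (542,255, r≈600), B (286,387, r≈480) and C (335,-172, r≈377). A is farthest from the base, so A is the guard switch.

```bash
python3 - <<'E'
from h import *
from scipy.spatial.transform import Rotation as Ro
a=snap('scene');b=snap('top')
o1,d1=ray(b,(215.2,212.5));o2,d2=ray(a,(348,164.8))
A=np.stack([d1,-d2],1);t=np.linalg.lstsq(A,o2-o1,rcond=None)[0];p,q=o1+d1*t[0],o2+d2*t[1]
print('roller',p,q)
c=[onz(b,(180+u/4.4,180+v/4.4),10)[:2] for u,v in((85,92),(208,50),(148,290),(270,250))]
dx=(c[0]+c[1]-c[2]-c[3])/2;dy=(c[0]+c[2]-c[1]-c[3])/2;print('corners',np.round(c),dx,dy,np.degrees(np.arctan2(dx[1],dx[0])),np.degrees(np.arctan2(-dy[0],dy[1])))
cen=np.mean(c,0);print('centre',cen)
c=[onz(a,(310+u/4.4,150+v/4.4),10)[:2] for u,v in((685-396,235),(595-396,318),(516-396,118),(430-396,193))]
dx=(c[0]+c[1]-c[2]-c[3])/2;print('scene',np.round(c),np.degrees(np.arctan2(dx[1],dx[0])),np.mean(c,0))
o1,d1=ray(b,(352,181.1))
st=ctrl.get_state();print(Ro.from_quat(st['eef_rot']).as_matrix().round(3),ctrl.tip_extent)
E
```

```text
roller [490.7716704  215.80695633 172.21733893] [491.9479074  218.18434604 172.70107615]
corners [[544. 296.]
 [576. 202.]
 [395. 245.]
 [425. 154.]] [150.02411232  49.47951086] [-31.18227649  92.32514505] 18.25309238138187 18.662095482974465
centre [484.76675984 224.32985229]
scene [[552. 298.]
 [583. 203.]
 [401. 251.]
 [432. 159.]] 16.757671729405356 [491.87171543 227.77846955]
[[-0.942  0.336 -0.   ]
 [ 0.336  0.942 -0.001]
 [ 0.    -0.001 -1.   ]] 173.4
```

>>> apply_moves(
  commands=[-63.3,-56.5,0,0,0,-37.5,0,-63.3,-56.5,0,0,0,-37.5,0,-63.3,-56.5,0,0,0,-37.5,0,-63.3,-56.5,0,0,0,-37.5,0,-63.3,-56.5,0,0,0,-37.5,0,-63.3,-56.5,0,0,0,-37.5,0,-63.3,-56.5,0,0,0,-37.5,0,-63.3,-56.5,0,0,0,-37.5,0,-63.3,-56.5,0,0,0,-37.5,0,-63.3,-56.5,0,0,0,-37.5,0],
)

```text
time_s: 1.13
tcp_pos: [386.0, 187.9, 405.1]
eef_rot: [-0.155, 0.988, 0.0, 0.0]
force: [0.8, 0.1, 0.3]
opening: -0.2
grip_force: 0.0
```

>>> apply_moves(
  commands=[-8.4,-43.8,0,0,0,0,0,-8.4,-43.8,0,0,0,0,0,-8.4,-43.8,0,0,0,0,0,-8.4,-43.8,0,0,0,0,0,-8.4,-43.8,0,0,0,0,0,-8.4,-43.8,0,0,0,0,0,-8.4,-43.8,0,0,0,0,0,-8.4,-43.8,0,0,0,0,0,-8.4,-43.8,0,0,0,0,0,-8.4,-43.8,0,0,0,0,0],
)

```text
time_s: 1.97
tcp_pos: [586.4, -177.8, 404.7]
eef_rot: [-0.155, 0.988, 0.0, 0.0]
force: [-0.0, -0.2, 0.5]
opening: 0.1
grip_force: 0.0
```

>>> apply_moves(
  commands=[0,-4,0,0,0,0,0,0,-4,0,0,0,0,0,0,-4,5,0,0,0,0,0,-4,10,0,0,0,0,0,-4,10,0,0,0,0,0,-4,10,0,0,0,0,0,-4,10,0,0,0,0,0,-4,10,0,0,0,0,0,-4,10,0,0,0,0,0,-4,10,0,0,0,0],
)

```text
time_s: 2.8
tcp_pos: [598.7, -213.9, 307.0]
eef_rot: [-0.155, 0.988, -0.001, 0.002]
force: [-0.4, -0.3, -0.5]
opening: -0.0
grip_force: 0.0
```

```bash
python3 - <<'E'
from h import *
s=snap('wrist','w1.png'); st=ctrl.get_state(); print(st['tcp_pos'],st['force'])
for n,p in dict(white=(600,-203,79),yellow=(601,-289,79),blue=(514,-288,79),red=(515,-203,79)).items(): print(n,proj(s,p))
h=cv2.cvtColor(s['image'],cv2.COLOR_RGB2HSV)
for k,lo,hi in(('blue',(105,120,50),(130,255,255)),('yellow',(22,190,120),(32,255,255)),('red',(0,180,90),(4,255,255))):
    n,l,t,c=cv2.connectedComponentsWithStats(cv2.inRange(h,lo,hi));i=1+t[1:,4].argmax();print(k,c[i],t[i],onz(s,c[i],79))
E
```

```text
[ 598.57205852 -213.80975764  306.7189028 ] [ 0.94468199 -0.32224366  0.10472595]
white [296.23442638 230.8703947 ]
yellow [161.12488872 190.90913902]
blue [199.0832891   44.26984802]
red [344.24149425  94.62856569]
blue [198.65357212  47.21663778] [ 159    6   80   83 5193] [ 515.55597847 -287.81866925   79.        ]
yellow [143.29411765 185.73109244] [129 173  29  26 119] [ 601.21463467 -300.24246529   79.        ]
red [342.50398936  94.06006206] [ 305   56   76   78 4512] [ 515.01941512 -204.0391172    79.        ]
```

View pics/w1.png

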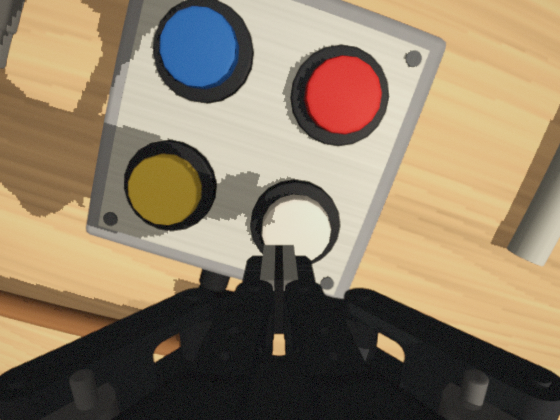

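The wrist view confirms the grid: white (296,231), yellow (163,187), blue (199,47), red (343,94). The fingers are just beside white's centre.

>>> apply_moves(
  commands=[-0.45,0.9,0,0,0,0,0,-0.45,0.9,2,0,0,0,0,-0.45,0.9,4,0,0,0,0,-0.45,0.9,4.7,0,0,0,0,-0.45,0.9,4.7,0,0,0,0,-0.45,0.9,4.7,0,0,0,0,-0.45,0.9,4.7,0,0,0,0,-0.45,0.9,4.7,0,0,0,0,-0.45,0.9,4.7,0,0,0,0,-0.45,0.9,4.7,0,0,0,0],
)

```text
time_s: 3.68
tcp_pos: [599.8, -204.0, 258.6]
eef_rot: [-0.155, 0.988, -0.0, 0.001]
force: [0.3, -0.1, 0.2]
opening: -0.2
grip_force: 0.0
```

>>> apply_moves(
  commands=[0,0,0.5,0,0,0,0,0,0,0.8,0,0,0,0,0,0,1.1,0,0,0,0,0,0,1.3,0,0,0,0,0,0,1.4,0,0,0,0,0,0,1.5,0,0,0,0,0,0,1.5,0,0,0,0,0,0,1.5,0,0,0,0,0,0,1.5,0,0,0,0,0,0,1.5,0,0,0,0],
)

```text
time_s: 4.52
tcp_pos: [599.9, -204.0, 244.4]
eef_rot: [-0.155, 0.988, -0.001, 0.001]
force: [-0.9, 0.4, 10.4]
opening: -0.2
grip_force: 5.0
```

>>> apply_moves(
  commands=[0,0,-2,0,0,0,0,0,0,-4,0,0,0,0,0,0,-4,0,0,0,0,1.25,-4,-4,0,0,0,0,2.5,-8.1,-4,0,0,0,0,2.5,-8.1,-4,0,0,0,0,2.5,-8.1,-4,0,0,0,0,2.5,-8.1,-2,0,0,0,0,2.5,-8.1,-2,0,0,0,0,2.5,-8.1,-2,0,0,0,0],
)

```text
time_s: 5.35
tcp_pos: [599.9, -287.1, 260.9]
eef_rot: [-0.156, 0.988, 0.002, -0.002]
force: [-0.1, 0.6, -0.1]
opening: 0.1
grip_force: 0.0
```

>>> apply_moves(
  commands=[0,0,0.5,0,0,0,0,0,0,1,0,0,0,0,0,0,1.4,0,0,0,0,0,0,1.7,0,0,0,0,0,0,1.9,0,0,0,0,0,0,2,0,0,0,0,0,0,2,0,0,0,0,0,0,2,0,0,0,0,0,0,2,0,0,0,0,0,0,2,0,0,0,0],
)

```text
time_s: 6.18
tcp_pos: [600.9, -288.1, 244.4]
eef_rot: [-0.155, 0.988, -0.0, 0.001]
force: [-0.9, 3.0, 8.6]
opening: -0.1
grip_force: 4.1
```

>>> apply_moves(
  commands=[0,0,-4,0,0,0,0,0,0,-8,0,0,0,0,0,0,-12,0,0,0,0,0,0,-16,0,0,0,0,0.5,51.4,-16,0,0,0,0,0.5,51.4,-16,0,0,0,0,0.5,51.4,-16,0,0,0,0,0.5,51.4,-16,0,0,0,0,0.5,51.4,-16,0,0,0,0,0.5,51.4,-16,0,0,0,0],
)

```text
time_s: 7.02
tcp_pos: [520.5, -49.9, 402.6]
eef_rot: [-0.155, 0.988, -0.0, -0.0]
force: [0.5, -0.1, -0.2]
opening: -0.0
grip_force: 0.0
```

>>> apply_moves(
  commands=[0.1,26.3,0,0,0,0,0,0.1,26.3,0,0,0,0,0,0.1,26.3,0,0,0,0,0,0.1,26.3,0,0,0,0,0,0.1,26.3,0,0,0,0,0,0.1,26.3,0,0,0,0,0,0.1,26.3,0,0,0,0,0,0.1,26.3,0,0,0,0,0,0.1,26.3,0,0,0,0,0,0.1,26.3,0,0,0,0,0],
)

```text
time_s: 7.85
tcp_pos: [440.3, 198.0, 402.7]
eef_rot: [-0.155, 0.988, -0.001, 0.0]
force: [0.5, -0.4, -0.2]
opening: -0.0
grip_force: 0.0
```

```bash
python3 - <<'E'
from h import *
s=snap('wrist','w2.png'); st=ctrl.get_state(); print(st['tcp_pos'],st['force'])
print(proj(s,(491,217,172)), proj(s,(491,217,0)),np.round(s['pose'],2).tolist())
E
```

```text
[440.508374   197.68730216 402.66722815] [ 0.51803877 -0.40459846  0.14779001]
[283.28528917 300.51983799] [281.48432871 222.46909925] [[-0.31, -0.92, -0.25, 378.86], [0.95, -0.3, -0.08, 177.94], [-0.0, -0.26, 0.97, 372.03], [0.0, 0.0, 0.0, 1.0]]
```

View pics/w2.png

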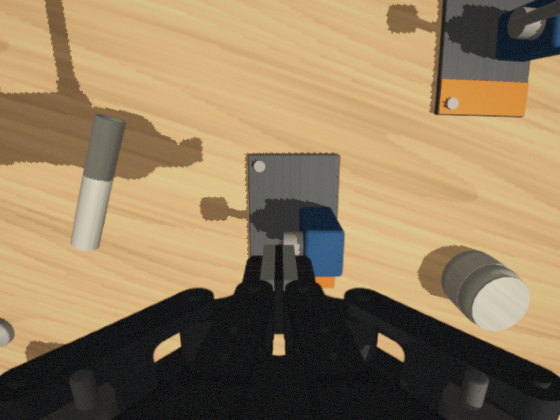

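The tool is lined up with the switch. The housing is at px (322,240) and the roller is hidden behind the fingers at about (283,300). I'll descend beside the roller and push.

>>> apply_moves(
  commands=[0,0.3,3,0,0,0,0,0,0.3,6,0,0,0,0,0,0.3,8.2,0,0,0,0,0,0.3,8.2,0,0,0,0,-1,0.3,8.2,0,0,0,0,-2,0.3,8.2,0,0,0,0,-3,0.3,8.2,0,0,0,0,-4,0.3,8.2,0,0,0,0,-5,0.3,8.2,0,0,0,0,-5,0.3,8.2,0,0,0,0],
)

```text
time_s: 8.73
tcp_pos: [489.2, 217.4, 321.4]
eef_rot: [-0.155, 0.988, 0.0, 0.001]
force: [-1.8, -1.0, 2.0]
opening: -0.3
grip_force: 0.9
```

```bash
python3 - <<'E'
from h import *
s=snap('scene'); b=snap('top'); st=ctrl.get_state(); print(st['tcp_pos'],st['force'])
x=cv2.resize(b['image'][170:250,170:260],None,fx=4.4,fy=4.4,interpolation=2)
y=cv2.resize(s['image'][130:210,310:400],None,fx=4.4,fy=4.4,interpolation=2)
cv2.imwrite('pics/push.png',cv2.cvtColor(np.hstack([x,y]),cv2.COLOR_RGB2BGR))
E
```

```text
[487.09951368 216.98958632 320.86698396] [-1.76399329 -0.89761327  0.83858496]
```

View pics/push.png

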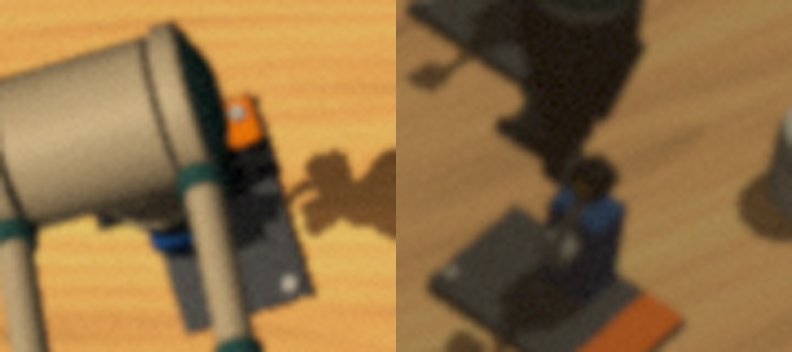

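The crop shows the fingertips on the roller at scene px (354,170) and the arm tilted by about 0.2 rad. The 2 N force agrees with that.

>>> apply_moves(
  commands=[-0.7,0,0,0,0,0,0,-1.4,0,0,0,0,0,0,-2.1,0,0,0,0,0,0,-2.8,0,0,0,0,0,0,-3.3,0,0,0,0,0,0,-3.3,0,0,0,0,0,0,-3.3,0,0,0,0,0,0,-3.3,0,0,0,0,0,0,-3.3,0,0,0,0,0,0,-3.3,0,0,0,0,0,0],
)

```text
time_s: 9.67
tcp_pos: [517.4, 226.8, 320.4]
eef_rot: [-0.155, 0.988, -0.0, -0.001]
force: [-5.4, -0.4, -4.9]
opening: 0.1
grip_force: 2.6
```

```bash
python3 - <<'E'
from h import *
s=snap('scene'); st=ctrl.get_state(); print(st['tcp_pos'],st['force'])
y=cv2.resize(s['image'][130:230,300:410],None,fx=5,fy=5,interpolation=2)
cv2.imwrite('pics/push2.png',cv2.cvtColor(y,cv2.COLOR_RGB2BGR))
for t in(.4,.5,.6,.7,.8):
    d=100*np.sin(t); print(t,proj(s,(491+.952*d,217+.307*d,70+100*np.cos(t))))
E
```

```text
[517.42954768 226.76886358 320.37980706] [-4.36842606 -1.71525291 -4.59362774]
0.4 [357.64228906 174.12617062]
0.5 [359.94011271 176.74913763]
0.6 [362.07555806 179.48661061]
0.7 [364.02346318 182.30601846]
0.8 [365.7613327 185.1737822]
```

View pics/push2.png

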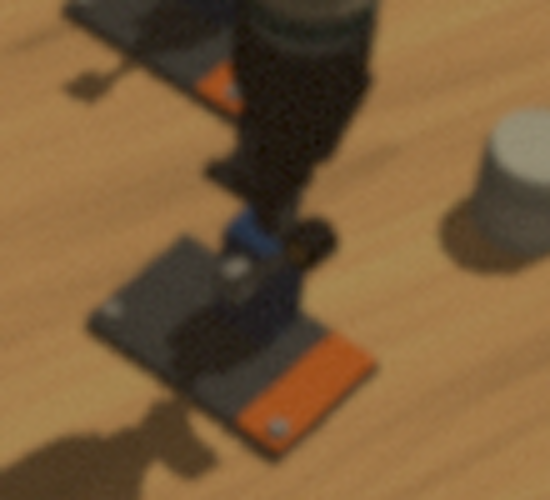

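The roller is at scene px (362,179), which is about 0.58 rad. It has tripped and been held, so I'll back off and rise.

>>> apply_moves(
  commands=[1,0,0,0,0,0,0,2,0,0,0,0,0,0,3,0,0,0,0,0,0,4.5,0,0,0,0,0,0,6,0,0,0,0,0,0,8,0,0,0,0,0,0,8,0,-2,0,0,0,0,8,0,-5,0,0,0,0,8,0,-8,0,0,0,0,8,0,-8,0,0,0,0],
)

```text
time_s: 10.55
tcp_pos: [443.4, 202.9, 407.5]
eef_rot: [-0.155, 0.988, 0.001, 0.008]
force: [0.2, -0.4, -0.0]
opening: 0.2
grip_force: 0.0
```

>>> apply_moves(
  commands=[8.1,-48.9,0,0,0,0,0,8.1,-48.9,0,0,0,0,0,8.1,-48.9,0,0,0,0,0,8.1,-48.9,0,0,0,0,0,8.1,-48.9,0,0,0,0,0,8.1,-48.9,0,0,0,0,0,8.1,-48.9,0,0,0,0,0,8.1,-48.9,0,0,0,0,0,8.1,-48.9,0,0,0,0,0,8.1,-48.9,0,0,0,0,0],
)

```text
time_s: 11.38
tcp_pos: [503.0, -211.9, 401.6]
eef_rot: [-0.155, 0.988, -0.001, 0.002]
force: [0.7, -0.6, 0.4]
opening: 0.4
grip_force: 0.0
```

>>> apply_moves(
  commands=[1.2,-7.6,0,0,0,0,0,1.2,-7.6,0,0,0,0,0,1.2,-7.6,0,0,0,0,0,1.2,-7.6,4,0,0,0,0,1.2,-7.6,8,0,0,0,0,1.2,-7.6,12,0,0,0,0,1.2,-7.6,13,0,0,0,0,1.2,-7.6,13,0,0,0,0,1.2,-7.6,13,0,0,0,0,1.2,-7.6,13,0,0,0,0],
)

```text
time_s: 12.22
tcp_pos: [516.3, -286.2, 273.5]
eef_rot: [-0.155, 0.988, -0.002, 0.002]
force: [0.3, -0.7, -0.5]
opening: 0.2
grip_force: 0.0
```

```bash
python3 - <<'E'
from h import *
s=snap('scene'); w=snap('wrist')
h=cv2.cvtColor(w['image'],cv2.COLOR_RGB2HSV)
for k,lo,hi in(('blue',(105,120,50),(130,255,255)),('red',(0,180,90),(4,255,255))):
    n,l,t,c=cv2.connectedComponentsWithStats(cv2.inRange(h,lo,hi));i=1+t[1:,4].argmax();print(k,c[i],t[i],onz(w,c[i],79))
print(ctrl.get_state()['tcp_pos'])
x=cv2.resize(s['image'][130:230,300:410],None,fx=3.6,fy=3.6)
y=cv2.resize(w['image'],(400,300))
cv2.imwrite('pics/chk.png',cv2.cvtColor(np.hstack([x[:300],y]),cv2.COLOR_RGB2BGR))
E
```

```text
blue [276.08403361 226.99465241] [ 235  195   84   68 3927] [ 508.41415449 -291.48716503   79.        ]
red [423.76695116 277.35633001] [ 385  241   78   75 4218] [ 511.39571357 -206.08188438   79.        ]
[ 516.15930202 -286.19727788  273.57589896]
```

View pics/chk.png

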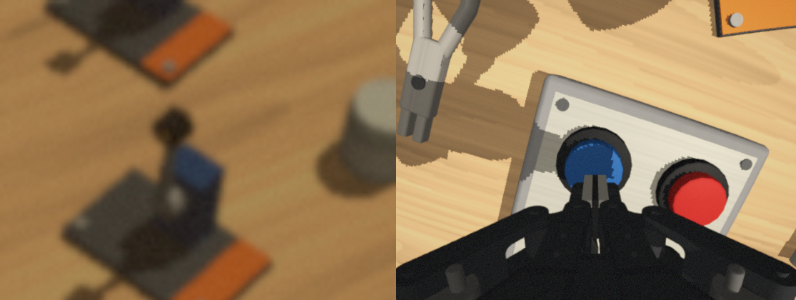

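The roller arm is upright again at crop (172,128), and the fingertips are centred over blue at crop (593,165).

>>> apply_moves(
  commands=[0,0,1,0,0,0,0,0,0,1.6,0,0,0,0,0,0,2,0,0,0,0,0,0,2.4,0,0,0,0,0,0,2.6,0,0,0,0,0,0,2.8,0,0,0,0,0,0,2.9,0,0,0,0,0,0,2.9,0,0,0,0,0,0,2.9,0,0,0,0,0,0,2.9,0,0,0,0],
)

```text
time_s: 13.15
tcp_pos: [515.1, -285.6, 244.3]
eef_rot: [-0.155, 0.988, -0.0, 0.0]
force: [-4.3, 2.7, 16.9]
opening: -0.0
grip_force: 8.5
```

Blue is on its stop at 17 N. I'll let it up.

>>> apply_moves(
  commands=[0,0,0,0,0,0,0,0,0,-2,0,0,0,0,0,0,-5,0,0,0,0,0,0,-9,0,0,0,0,0,0,-13,0,0,0,0,0,0,-15,0,0,0,0,0,0,-15,0,0,0,0,0,0,-15,0,0,0,0,0,0,-15,0,0,0,0,0,0,-15,0,0,0,0],
)

```text
time_s: 13.98
tcp_pos: [514.7, -285.5, 389.6]
eef_rot: [-0.155, 0.988, 0.001, -0.001]
force: [-0.4, 0.2, 0.5]
opening: 0.2
grip_force: 0.0
```

```bash
python3 - <<'E'
from h import *
st=ctrl.get_state(); print(st['tcp_pos'],st['force'],np.abs(st['dq']).max())
print(ctrl.sign_off())
E
```

```text
[ 514.74874777 -285.48060691  389.59190207] [-0.38073069  0.16944653  0.5092294 ] 0.004544663652625283
the job is handed in; nothing more can be done
None
```

I did the guard check in the required order — white key, yellow key, guard switch arm to about 0.58 rad and back upright, then blue key — and handed it in at about 14 s; the sign-off returned no verdict.

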